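Clamp a sanding block in the cam fixture

ROBOT

A 7-joint arm with a two-finger parallel gripper is mounted at the origin on a cart in front of the work surface, level with it; the furniture and walls round the work are solid. World frame = base frame: x ahead of the robot, y to its left, z up, the work surface at z = 0. Lengths are in m, angles in rad, forces in N, time in s.
With the tool pointing down it reaches from about 0.425 to 0.925 m from the base axis. Payload 6.8 kg.
Tool frame: the origin (TCP) lies between the finger pads; the fingertips stand 11 mm ahead of it and the grasp point (between the pads) lies 8 mm behind it; z points along the fingers, y is the line along which they close (so a half turn about z gives the same grasp; the last joint's range is limited). The gripper opens to 85 mm and grips with 20 to 120 N. Pads are 22 mm wide; open, the fingers measure 114 mm over their backs; the gripper's body (76 mm by 85 mm) begins 54 mm behind the grasp point. The pads swing forward as they close: fully open they stand 13 mm farther back than shut.
Start: joints at [1.143, 0.477, 0.022, 1.555, -0.011, 1.109, -0.083], TCP at [0.212, -0.641, 0.242] pointing down, gripper open.
Joint ranges: [-2.96, 2.96], [-0.34, 2.1], [-1.41, 1.46], [0.24, 2.44], [-1.37, 4.51], [0.17, 1.92], [-2.96, 2.96]. Speed limits (rad/s): [2.39, 2.39, 3.14, 3.14, 3.14, 3.14, 3.14].

INTERFACE

Orientations are given as a rotation vector (axis times angle).
In Python, from bench import r gives the robot as it stands.
- The arm moves only by the tool send_rows, never from a script. Its argument "deltas" is a list of rows, each an object of numbers: "dx", "dy", "dz": the shift along the world's x, y, z in mm; "rx", "ry", "rz": the turn, a rotation vector about the world's x, y, z in degrees. A call has 1 to 5 rows; each row is the pose to reach, as a shift and turn from the pose commanded when the call began; what a row does not reach only later rows make up. A row lasts 1/12 s, in which the tool goes at most 41.7 mm and 7.16 degrees, less where a joint would pass 70% of its speed; a pose out of reach is approached as far as the arm can. A call with a gripper value outside its range is refused whole. "jaw" is the finger opening in mm, from 0 to 85.4, set as the call begins (left out, the last holds). The fingers move at their own pace and stop on an object; "newtons" is the grip in N (left out, the last holds). Time passes only in rows, so rows that repeat a pose let the fingers close. It gives the time, the measured TCP pose, the force, the opening and the grip force at its end, in the units of the state.
- r.get_obs(): the state, without advancing time (a new reading comes with each control period).
- r.grab_frame(name): name is "scene" or "top" or "wrist"; returns a dict with "frame" (480x640x3 uint8, blue, green, red), "z_map" (480x640 float32, m along the optical axis (not along the pixel's ray), 0 where there is no reading), "vertical_fov" (degrees; the focal length in pixels is half the picture's height over the tangent of half this angle, whatever the lens; pixels are square), "cx", "cy" (the principal point, pixels), "xyz" and "orientation" of the camera in the world. Camera axes: x right, y down, z forward; pixel columns grow to the right and rows downward; lengths in m; the calibration is good to about 2 mm. The wrist camera is an equidistant fisheye: a pixel r from the principal point sees the ray r / f radians off the axis. A picture is of the moment at which its call begins.
- r.hand_in(): hands the job in; it is judged then, once.
The state is a dict: "clock": time; "joints": joint angles; "qvel": joint speeds; "tau": joint torques, N m; "tcp_pos": TCP position; "orientation": TCP orientation; "contact_force": force on the tool from outside, world axes, zero at the start; "moment": the same for the moment, N m; "grip_width": finger opening in m; "gripper_force": force on a finger pad.
Only numpy, scipy, OpenCV 4.12 (cv2) and the standard library are available. Lean on these libraries where they do the work, as an engineer would, in place of code of your own. Each camera call takes 0.05 s, during which the arm holds its last target. There are 200 camera calls.

TASK

Lay the cork sanding block on the bed of the blue cam fixture, lengthwise between the steel fence and the sprung jaw. Then crank the black knob clockwise (seen from above) until the jaw grips the block and the follower roller rests on the cam's dwell, so that the clamp stays fully shut by itself when you let go. Do not force the crank hard against the red stop pin, and leave the glue bottle, white tub and brush where they are.

Things in the scene. Friction and masses are not known exactly. Their poses are not given: they have to be found in the camera images.
- sanding_block: the workpiece: brown cork sanding block 60 x 101 x 32 mm (x, y, z), about 60 g, lying loose on the table at the left of the fixture. Origin at the centre of its underside, y along its 101 mm length. Grip it across its 60 mm width
- fixture: blue cam fixture screwed to the table: base plate 110 mm wide (x), 285 mm long (y from -165 to +120 mm), 14 mm thick. Origin at table height; +y points from camshaft to fence. Bed open at both sides between fence and jaw. The grey jaw (50 mm wide, face at y = -16 mm when open, 38 mm over the table) slides along +y between gibs at y = -77 to -21 mm, pushed by the roller follower through springs
- seat (a point): point on top of the bed (14 mm over the table) where the middle of the block's underside belongs, 38.5 mm along the fixture's +y; axes as the fixture's. With the jaw open the gap from jaw to fence is 110 mm, so the 101 mm block has 9 mm of play; the jaw then pushes it home against the fence
- shaft_axis (a point): point on the vertical camshaft axis, 60 mm over the table; 115 mm along the fixture's -y. Crank spline and cam start are unknown: from the start it takes 1.55 to 2.75 rad clockwise (from above) to reach the dwell (the cam's brass-coloured land), which is 0.3 rad long and ends at the stop pin. Let go before the dwell, the springs turn the crank back; on the dwell it stays
- knob_grip (a point): centre of the upright black cylindrical knob on the crank arm: 21 mm diameter, 44 mm tall (58 to 102 mm over the table), this point 82 mm over the table, 50 mm from the shaft axis. It spins freely on its own pin
- crank: dark crank arm, 47 to 59 mm over the table, from the shaft to the knob; origin on the shaft axis at table height, x towards the knob. Steady tangential push needed at the knob: below 2 N at first; once the block is home it jumps to about 3 N and grows to 6 to 10 N at the end of the rise; on the dwell it falls suddenly to about 2 N; at the stop pin it rises steeply
- stop_pin: red upright pin, 8 mm diameter, 16 mm tall, on the base 44 mm from the shaft axis. It stops a lug on the camshaft at the far end of the dwell. It must not be loaded above 30 N, which is about 26 N of push at the knob. Origin at its foot
- glue_bottle: glue bottle with blue cap, 49 x 63 x 140 mm, standing behind the fixture; bystander. Origin at the centre of its underside
- white_tub: small empty white tub, 54 mm diameter, 37 mm high, behind the fixture to the right; bystander. Origin at the centre of its underside
- glue_brush: flat glue brush with red handle, 18 x 177 x 11 mm, lying to the right of the fixture; bystander. Origin at the middle of its underside
- fence: steel fence across the bed, 90 mm wide, 18 mm thick, 24 mm above the bed; origin at the foot of the face that looks at the jaw, 94 mm along the fixture's +y and 14 mm over the table. The jaw advances up to 9 mm until the block is home against the fence; then only the jaw's springs give, and they press the block on the fence with 8 N growing to about 30 N
There are look-alikes about, which are no part of the job. Of the things like the sanding_block, leave any that is orange, pink or turquoise; of the rest the larger one is meant.

How it is judged:
On the way:
1. the block lies on the bed between fence and open jaw (z of sanding_block in the frame of seat between -0.004 and 0.004 m and horizontal distance between sanding_block and seat below 0.015 m and contact force between fence and sanding_block below 5 N and contact force between the fingers and sanding_block below 0.5 N), for 0.2 s.
At the end, for the whole second after the job is handed in: The block lies flat on the bed within 12 mm of the seat point and within 0.08 rad of the fixture's line, at rest, pressed on the fence with more than 22 N and staying so with the crank released, which only the dwell allows (contact force between fence and sanding_block above 22 N and z of sanding_block in the frame of seat between -0.004 and 0.004 m and horizontal distance between sanding_block and seat below 0.012 m and angle between the y axis of sanding_block and the y axis of fixture, either way round below 0.08 rad and linear speed of sanding_block below 0.01 m/s); the robot touches nothing.
It fails at once if the camshaft's stop pin is loaded above 30 N (contact force between stop_pin and anything else above 30 N).
It fails at once if the glue bottle is moved more than 20 mm (distance of glue_bottle from where it was at the start of the episode above 0.02 m).
It fails at once if the white tub is moved more than 20 mm (distance of white_tub from where it was at the start of the episode above 0.02 m).
It fails at once if the glue brush is moved more than 20 mm (distance of glue_brush from where it was at the start of the episode above 0.02 m).
It also fails if it takes over 67 s, if anything falls off the work surface, if the arm or the gripper's body presses on something with over 40 N, if the wrist force passes 120 N, or if a joint passes its speed limit or range.

## Working session

There is one attempt and no reset: what is moved stays moved. The work goes in short steps, Python scripts to look and compute and a tool call to move; the robot and the scene stay as the last step left them, time stands still between calls to the robot, and variables do not carry over. Pictures are saved under pics/ and viewed, at most 10 in all, crops included, and the job is handed in when it is done.

Besides the shell and the picture viewer there is one more tool, called after "Request:" by a JSON object that holds its "api" and its "payload", one argument or row to a line. send_rows: Moves the arm, as the interface text tells. Its arguments: {"type":"object","properties":{"deltas":{"type":"array","items":{"type":"object","properties":{"dx":{"type":"number"},"dy":{"type":"number"},"dz":{"type":"number"},"rx":{"type":"number"},"ry":{"type":"number"},"rz":{"type":"number"}}}},"jaw":{"type":"number"},"newtons":{"type":"number"}},"required":["deltas"]}

```bash
mkdir -p pics; ls
cat > h.py <<'E'
import numpy as np,cv2
from scipy.spatial.transform import Rotation as R
from bench import r
def grab(n):
    d=r.grab_frame(n); d['n']=n; return d
def K(d):
    return 240/np.tan(np.radians(d['vertical_fov'])/2)
def rot(d):
    o=np.array(d['orientation'],float); return R.from_rotvec(o) if o.size==3 else R.from_matrix(o)
def rays(d,uv):
    uv=np.atleast_2d(uv).astype(float); p=(uv-[d['cx'],d['cy']])/K(d)
    if d['n']=='wrist':
        t=np.linalg.norm(p,axis=1,keepdims=True)+1e-9
        v=np.hstack([np.sin(t)*p/t,np.cos(t)])
    else: v=np.hstack([p,np.ones((len(p),1))])
    return rot(d).apply(v)
def plane(d,uv,z):
    v=rays(d,uv); c=np.array(d['xyz']); return c+v*((z-c[2])/v[:,2])[:,None]
def cloud(d):
    uv=np.stack(np.meshgrid(np.arange(640),np.arange(480)),-1).reshape(-1,2)
    v=rot(d).inv().apply(rays(d,uv)); v=v/v[:,2:]
    P=np.array(d['xyz'])+rot(d).apply(v*d['z_map'].reshape(-1,1))
    P[d['z_map'].ravel()==0]=np.nan
    return P.reshape(480,640,3)
E
python3 - <<'E'
from h import *
for n in('scene','top'):
    d=grab(n); cv2.imwrite(f'pics/{n}0.png',d['frame']); print(n,d['xyz'],d['orientation'],d['vertical_fov'],d['cx'],d['cy'])
    np.savez(f'{n}0.npz',**{k:v for k,v in d.items()})
print(r.get_obs())
E
```

```text
pics
scene [-0.02177079  0.77550533  1.20483541] [-0.97162611  2.58847376 -0.91445009] 49.87237324106945 320.9325046580437 242.3638131501823
top [0.44910363 0.10141954 1.40235421] [-2.20826629  2.14971845 -0.1230791 ] 45.007496743495935 323.7029534779311 246.46932720753279
{'clock': 0.1, 'joints': array([ 1.14285347,  0.47772451,  0.02235572,  1.5563777 , -0.01146359,
        1.10930081, -0.08310332]), 'qvel': array([-0.00100143, -0.00107504, -0.00135545, -0.00199503,  0.00061718,
        0.00213488, -0.00141038]), 'tau': array([ 4.46890161e-03, -5.97757781e+01,  1.61398284e+00, -2.81952953e+01,
        1.28873368e-02,  5.05330929e-03,  2.87999001e-05]), 'tcp_pos': array([ 0.21203715, -0.64027377,  0.24140784]), 'orientation': array([-3.09989346e+00, -5.00042751e-01,  6.68805508e-04]), 'contact_force': array([-0.36441863,  0.47908287,  0.95818372]), 'moment': array([-0.04023687, -0.00880306, -0.04394801]), 'gripper_force': 0.0, 'grip_width': 0.08532311970745741}
```

View pics/top0.png

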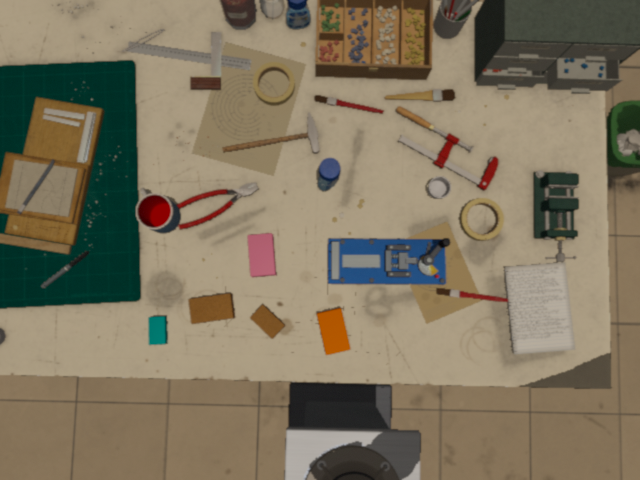

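View pics/scene0.png

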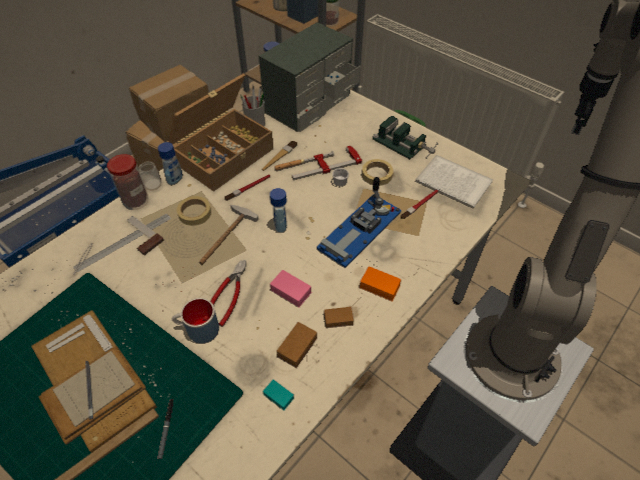

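The top view shows what could be taken for the block: large brown (211,308), small brown (267,320), orange (333,331), pink (262,255), turquoise (158,330) and the brown square's handle (205,84). By the description it is the larger brown one at (211,308). The fixture is at (387,261) with its fence at the left end (335,262) and the knob near (443,243).

Run:
```python
from h import *
d=dict(np.load('top0.npz',allow_pickle=True)); d['n']='top'; d={k:(v.item() if getattr(v,'shape',1)==() else v) for k,v in d.items()}
f=d['frame']; P=cloud(d)
hsv=cv2.cvtColor(f,cv2.COLOR_BGR2HSV)
def comps(m,amin):
    n,l,s,c=cv2.connectedComponentsWithStats(m.astype(np.uint8)); 
    return [(l==i) for i in range(1,n) if s[i,4]>amin]
x0,y0,x1,y1=185,285,290,345
m=np.zeros(f.shape[:2],bool); m[y0:y1,x0:x1]=((hsv[...,0]<20)&(hsv[...,1]>110)&(hsv[...,2]<170))[y0:y1,x0:x1]
for c in comps(m,150):
    ys,xs=np.where(c); zt=np.nanmedian(P[c][:,2]); Q=plane(d,np.c_[xs,ys],0.032)[:,:2]
    rc=cv2.minAreaRect((Q*1000).astype(np.float32)); print('brown',xs.mean(),ys.mean(),'ztop',zt,rc,Q.mean(0))
m=(hsv[...,0]>98)&(hsv[...,0]<120)&(hsv[...,1]>150); m[:230]=0;m[290:]=0;m[:,:320]=0;m[:,460:]=0
m=cv2.morphologyEx(m.astype(np.uint8),cv2.MORPH_CLOSE,np.ones((3,3)))
ys,xs=np.where(m); Q=plane(d,np.c_[xs,ys],0.014)[:,:2]
print('fix',cv2.minAreaRect((Q*1000).astype(np.float32)),np.nanmedian(P[m>0][:,2]))
crop=f[225:300,315:465]; 
a=cv2.resize(crop,None,fx=5,fy=5,interpolation=cv2.INTER_CUBIC)
b=cv2.resize(f[285:345,180:330],None,fx=5,fy=3,interpolation=cv2.INTER_CUBIC)
cv2.imwrite('pics/crop0.png',np.vstack([a,b]))
```

```text
brown 211.02825888787604 307.7775752051048 ztop 0.03324242927089838 ((431.20184326171875, 341.6012268066406), (59.506126403808594, 101.27314758300781), 9.577858924865723) [0.43099119 0.34172911]
brown 267.23429541595925 320.95755517826825 ztop 0.024487818890244872 ((404.1427307128906, 209.0465850830078), (73.12913513183594, 44.28638458251953), 46.97148132324219) [0.40369021 0.20910222]
fix ((553.8485107421875, -70.97712707519531), (104.16688537597656, 277.5612487792969), 1.0066348314285278) 0.014386387882181384
```

View pics/crop0.png

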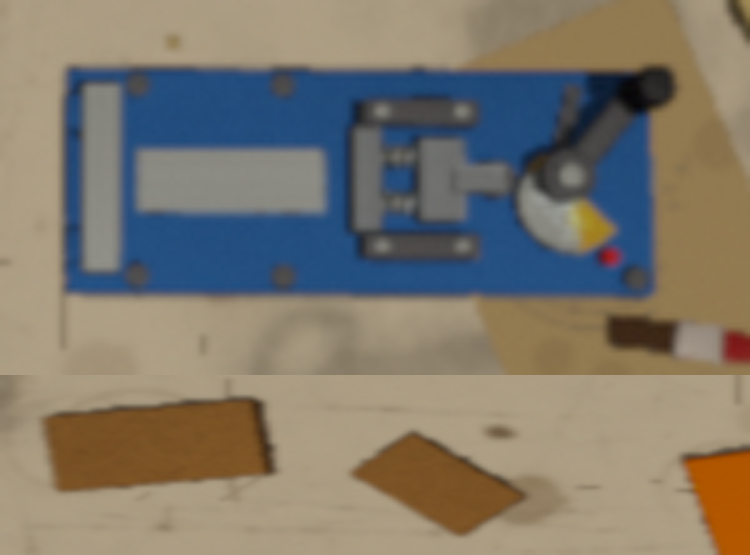

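The crop confirms the choice: the left brown block measures 59.5 x 101.3 mm with its top at 33 mm, and the other is only 73 x 44 mm. In the crop, the knob is at (655,85), the shaft (568,175), the red pin (610,257), and the brass land (595,225), with the roller left of the cam.

Run:
```python
from h import *
d=dict(np.load('top0.npz',allow_pickle=True)); d={k:(v.item() if getattr(v,'shape',1)==() else v) for k,v in d.items()}; d['n']='top'
f=d['frame'];P=cloud(d); c=lambda u,v:[315+u/5-.4,225+v/5-.4]
for n,uv,z in[('knobtop',c(655,83),.102),('shaft',c(569,175),.060),('pin',c(610,256),.030),('roller',c(508,178),.03)]:
    u,v=map(round,uv); print(n,plane(d,[uv],z)*1000, np.nanmax(P[v-1:v+2,u-1:u+2,2]))
# plate corners
for uv in[(66,68),(655,70),(655,294),(64,294)]: print('corner',plane(d,[c(*uv)],.014)[0,:2]*1000)
# fence: cells with z~38mm near left end
m=np.zeros((480,640),bool); m[235:290,325:345]=(np.abs(P[235:290,325:345,2]-.038)<.007)
Q=plane(d,np.argwhere(m)[:,::-1],.038)[:,:2]*1000
print('fence',cv2.minAreaRect(Q.astype(np.float32)))
# knob pts by depth
K_=P[230:260,430:460].reshape(-1,3); k=K_[(K_[:,2]>.09)&(K_[:,2]<.11)]; print('knob depth',len(k),k.mean(0)*1000,k.max(0)*1000,k.min(0)*1000)
```

```text
knobtop [[ 595.5034157  -193.44848134  102.        ]] 0.10700986846387361
shaft [[ 555.9793012 -162.9932011   60.       ]] 0.06823545757780103
pin [[ 520.29675016 -188.77754284   30.        ]] 0.034950031760272005
roller [[ 556.13914661 -139.77575005   30.        ]] 0.04149970417657878
corner [604.74366547  71.72124254]
corner [ 611.73994563 -213.36766748]
corner [ 503.45387415 -213.97802232]
corner [495.89917639  69.91920658]
fence ((550.76904296875, 58.67483139038086), (90.01741790771484, 23.692012786865234), 1.3550801277160645)
knob depth 70 [ 594.01179785 -192.79610532  101.46090802] [ 603.19633128 -183.8445323   108.05013757] [ 584.24543203 -202.87086965   91.63324248]
```

Request:
{"api": "send_rows", "payload": {
  "deltas": [
    {"dx":35,"dy":20,"dz":10},
    {"dx":65,"dy":45,"dz":20,"rz":6},
    {"dx":95,"dy":72,"dz":30,"rz":12},
    {"dx":125,"dy":100,"dz":40,"rz":18},
    {"dx":152,"dy":130,"dz":50,"rz":24}
  ],
  "jaw": 85
}}

```text
$.deltas[0]: bad value
```

Request:
{"api": "send_rows", "payload": {
  "deltas": [
    {"dx":28,"dy":30,"rz":6},
    {"dx":56,"dy":60,"rz":12},
    {"dx":84,"dy":90,"rz":18},
    {"dx":112,"dy":120,"rz":24},
    {"dx":140,"dy":150,"rz":30}
  ]
}}

```text
$.deltas[0]: bad value
```

Request:
{"api": "send_rows", "payload": {
  "deltas": [
    {"dx":35,"dy":20,"dz":10,"rx":0,"ry":0,"rz":0},
    {"dx":65,"dy":45,"dz":20,"rx":0,"ry":0,"rz":6},
    {"dx":95,"dy":72,"dz":30,"rx":0,"ry":0,"rz":12},
    {"dx":125,"dy":100,"dz":40,"rx":0,"ry":0,"rz":18},
    {"dx":152,"dy":130,"dz":50,"rx":0,"ry":0,"rz":24}
  ],
  "jaw": 85
}}

```text
clock: 0.52
tcp_pos: [0.3653, -0.5096, 0.2921]
orientation: [-2.926, -1.142, 0.0]
contact_force: [0.9, -0.0, 0.1]
grip_width: 0.085
gripper_force: 0.0
```

Run:
```python
from h import *
d=dict(np.load('top0.npz',allow_pickle=True)); d={k:(v.item() if getattr(v,'shape',1)==() else v) for k,v in d.items()}; d['n']='top'
c=lambda u,v:[315+u/5-.4,225+v/5-.4]
for uv in[(81,175),(122,175),(350,178),(382,178)]: print(plane(d,[c(*uv)],.038)[0,:2]*1000)
print(r.get_obs()['joints'])
```

```text
[551.41537326  63.86074184]
[551.94456972  44.48886755]
[553.46942719 -63.43287893]
[553.88344862 -78.59856716]
[ 0.94123702  0.36254552 -0.12140831  1.61141667  0.0465771   1.17095681
 -0.01736265]
```

Request:
{"api": "send_rows", "payload": {
  "deltas": [
    {"dx":28,"dy":30,"dz":0,"rx":0,"ry":0,"rz":6},
    {"dx":56,"dy":60,"dz":0,"rx":0,"ry":0,"rz":12},
    {"dx":84,"dy":90,"dz":0,"rx":0,"ry":0,"rz":18},
    {"dx":112,"dy":120,"dz":0,"rx":0,"ry":0,"rz":24},
    {"dx":140,"dy":150,"dz":0,"rx":0,"ry":0,"rz":30}
  ]
}}

```text
clock: 0.93
tcp_pos: [0.5047, -0.3594, 0.292]
orientation: [-2.532, -1.86, 0.0]
contact_force: [0.7, -1.1, 0.2]
grip_width: 0.0851
gripper_force: 0.0
```

Request:
{"api": "send_rows", "payload": {
  "deltas": [
    {"dx":10,"dy":40,"dz":0,"rx":0,"ry":0,"rz":6},
    {"dx":15,"dy":80,"dz":0,"rx":0,"ry":0,"rz":12},
    {"dx":20,"dy":120,"dz":0,"rx":0,"ry":0,"rz":18},
    {"dx":20,"dy":160,"dz":0,"rx":0,"ry":0,"rz":24},
    {"dx":20,"dy":200,"dz":0,"rx":0,"ry":0,"rz":27.3}
  ]
}}

```text
clock: 1.35
tcp_pos: [0.5235, -0.1591, 0.2918]
orientation: [-2.02, -2.405, 0.0]
contact_force: [0.9, -0.2, 0.9]
grip_width: 0.0851
gripper_force: 0.0
```

Request:
{"api": "send_rows", "payload": {
  "deltas": [
    {"dx":0,"dy":40,"dz":0,"rx":0,"ry":0,"rz":0},
    {"dx":0,"dy":80,"dz":0,"rx":0,"ry":0,"rz":0},
    {"dx":-5,"dy":120,"dz":0,"rx":0,"ry":0,"rz":0},
    {"dx":-10,"dy":160,"dz":0,"rx":0,"ry":0,"rz":0},
    {"dx":-20,"dy":200,"dz":0,"rx":0,"ry":0,"rz":0}
  ]
}}

```text
clock: 1.77
tcp_pos: [0.5036, 0.0406, 0.292]
orientation: [-2.028, -2.4, -0.0]
contact_force: [1.7, 0.3, 0.3]
grip_width: 0.0853
gripper_force: 0.0
```

Request:
{"api": "send_rows", "payload": {
  "deltas": [
    {"dx":-10,"dy":38,"dz":-10,"rx":0,"ry":0,"rz":0},
    {"dx":-20,"dy":76,"dz":-20,"rx":0,"ry":0,"rz":0},
    {"dx":-30,"dy":112,"dz":-35,"rx":0,"ry":0,"rz":0},
    {"dx":-40,"dy":145,"dz":-55,"rx":0,"ry":0,"rz":0},
    {"dx":-50,"dy":175,"dz":-80,"rx":0,"ry":0,"rz":0}
  ]
}}

```text
clock: 2.18
tcp_pos: [0.4536, 0.2163, 0.2125]
orientation: [2.026, 2.4, 0.004]
contact_force: [1.0, -0.2, -1.1]
grip_width: 0.0851
gripper_force: 0.0
```

Run:
```python
from h import *
o=r.get_obs(); print(o['clock'],o['tcp_pos'],R.from_rotvec(o['orientation']).as_matrix()[:,1],o['joints'])
```

```text
2.1833 [0.45360973 0.21631165 0.21246809] [0.98581897 0.16779073 0.00269007] [ 0.01705674  0.30012939 -0.69010899  1.95814953  0.23251438  0.95919424
 -0.61671305]
```

Request:
{"api": "send_rows", "payload": {
  "deltas": [
    {"dx":-8,"dy":35,"dz":-15,"rx":0,"ry":0,"rz":0},
    {"dx":-16,"dy":70,"dz":-30,"rx":0,"ry":0,"rz":0},
    {"dx":-22,"dy":105,"dz":-45,"rx":0,"ry":0,"rz":0},
    {"dx":-22.5,"dy":125.4,"dz":-75,"rx":0,"ry":0,"rz":0},
    {"dx":-22.5,"dy":125.4,"dz":-105,"rx":0,"ry":0,"rz":0}
  ]
}}

```text
clock: 2.6
tcp_pos: [0.43, 0.3458, 0.1072]
orientation: [-2.018, -2.404, -0.009]
contact_force: [1.4, -0.1, 0.6]
grip_width: 0.0849
gripper_force: 0.0
```

Run:
```python
from h import *
d=grab('wrist'); cv2.imwrite('pics/w1.png',d['frame']); f=d['frame']; hsv=cv2.cvtColor(f,cv2.COLOR_BGR2HSV)
m=((hsv[...,0]<20)&(hsv[...,1]>110)&(hsv[...,2]<170)).astype(np.uint8)
n,l,s,c=cv2.connectedComponentsWithStats(m)
for i in np.argsort(-s[1:,4])[:2]+1:
    ys,xs=np.where(l==i); Q=plane(d,np.c_[xs,ys],.032)[:,:2]*1000
    print(c[i],s[i],cv2.minAreaRect(Q.astype(np.float32)))
print(r.get_obs()['tcp_pos'])
```

```text
[316.13579859 247.86043446] [  265   169   104   162 15928] ((428.7942810058594, 345.9123840332031), (59.055721282958984, 101.11299133300781), 9.91136360168457)
[260.14302837 382.07670795] [ 214  353   93   55 2503] ((406.8209533691406, 237.3915252685547), (60.379146575927734, 43.28190612792969), 48.0291862487793)
[0.42789413 0.33986778 0.10087728]
```

View pics/w1.png

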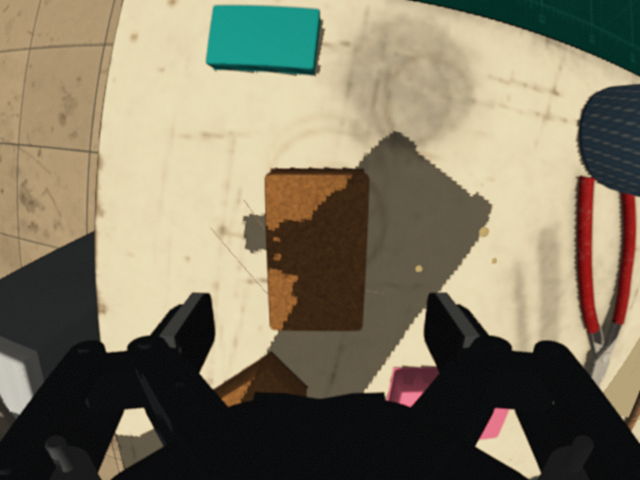

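The wrist view shows the brown block at (316,248), with the fingers to its left and right at (190,330) and (450,330). The arm had not settled when this was taken, so I'll measure again at rest.

Run:
```python
from h import *
d=grab('wrist');f=d['frame']; hsv=cv2.cvtColor(f,cv2.COLOR_BGR2HSV)
m=((hsv[...,0]<20)&(hsv[...,1]>110)&(hsv[...,2]<170)).astype(np.uint8)
n,l,s,c=cv2.connectedComponentsWithStats(m)
i=np.argmax(s[1:,4])+1
ys,xs=np.where(l==i); Q=plane(d,np.c_[xs,ys],.032)[:,:2]*1000
print(c[i],s[i],cv2.minAreaRect(Q.astype(np.float32)))
o=r.get_obs();print(o['tcp_pos'],o['qvel'],R.from_rotvec(o['orientation']).as_matrix()[:,1])
```

```text
[322.5677378  242.14049105] [  269   160   109   168 17147] ((428.7212219238281, 345.3313293457031), (59.536766052246094, 100.9564437866211), 9.796585083007812)
[0.42837201 0.33771951 0.10284736] [ 0.04745885 -0.07200272 -0.0141677  -0.03824396 -0.04220792  0.06395958
  0.04654484] [ 0.98549351  0.16952666 -0.00795302]
```

Request:
{"api": "send_rows", "payload": {
  "deltas": [
    {"dx":-1,"dy":2,"dz":-15,"rx":0,"ry":0,"rz":0},
    {"dx":-1,"dy":2,"dz":-40,"rx":0,"ry":0,"rz":0},
    {"dx":-1,"dy":2,"dz":-65,"rx":0,"ry":0,"rz":0},
    {"dx":-1,"dy":2,"dz":-82,"rx":0,"ry":0,"rz":0},
    {"dx":-1,"dy":2,"dz":-90,"rx":0,"ry":0,"rz":0}
  ]
}}

```text
clock: 3.12
tcp_pos: [0.4306, 0.3394, 0.0164]
orientation: [2.029, 2.398, -0.004]
contact_force: [0.1, 0.4, 0.2]
grip_width: 0.085
gripper_force: 0.0
```

Request:
{"api": "send_rows", "payload": {
  "deltas": [
    {"dx":0,"dy":0,"dz":0,"rx":0,"ry":0,"rz":0},
    {"dx":0,"dy":0,"dz":0,"rx":0,"ry":0,"rz":0},
    {"dx":0,"dy":0,"dz":0,"rx":0,"ry":0,"rz":0},
    {"dx":0,"dy":0,"dz":0,"rx":0,"ry":0,"rz":0},
    {"dx":0,"dy":0,"dz":0,"rx":0,"ry":0,"rz":0}
  ]
}}

```text
clock: 3.53
tcp_pos: [0.4311, 0.3417, 0.0184]
orientation: [2.027, 2.399, 0.003]
contact_force: [0.3, -0.5, -0.8]
grip_width: 0.0846
gripper_force: 0.0
```

Request:
{"api": "send_rows", "payload": {
  "deltas": [
    {"dx":0,"dy":0,"dz":0,"rx":0,"ry":0,"rz":0},
    {"dx":0,"dy":0,"dz":0,"rx":0,"ry":0,"rz":0},
    {"dx":0,"dy":0,"dz":0,"rx":0,"ry":0,"rz":0},
    {"dx":0,"dy":0,"dz":0,"rx":0,"ry":0,"rz":0},
    {"dx":0,"dy":0,"dz":0,"rx":0,"ry":0,"rz":0}
  ],
  "jaw": 50,
  "newtons": 35
}}

```text
clock: 3.95
tcp_pos: [0.4306, 0.3414, 0.0177]
orientation: [2.027, 2.4, 0.001]
contact_force: [-1.1, -0.6, 5.0]
grip_width: 0.0598
gripper_force: 38.3
```

Request:
{"api": "send_rows", "payload": {
  "deltas": [
    {"dx":0,"dy":0,"dz":0,"rx":0,"ry":0,"rz":0},
    {"dx":0,"dy":0,"dz":0,"rx":0,"ry":0,"rz":0},
    {"dx":0,"dy":0,"dz":0,"rx":0,"ry":0,"rz":0},
    {"dx":0,"dy":0,"dz":0,"rx":0,"ry":0,"rz":0},
    {"dx":0,"dy":0,"dz":0,"rx":0,"ry":0,"rz":0}
  ]
}}

```text
clock: 4.37
tcp_pos: [0.4306, 0.3414, 0.0177]
orientation: [2.027, 2.4, 0.001]
contact_force: [-0.8, -0.5, 4.7]
grip_width: 0.06
gripper_force: 38.3
```

Request:
{"api": "send_rows", "payload": {
  "deltas": [
    {"dx":0,"dy":0,"dz":15,"rx":0,"ry":0,"rz":0},
    {"dx":0,"dy":0,"dz":40,"rx":0,"ry":0,"rz":0},
    {"dx":5,"dy":-15,"dz":70,"rx":0,"ry":0,"rz":0},
    {"dx":15,"dy":-40,"dz":95,"rx":0,"ry":0,"rz":0},
    {"dx":26,"dy":-75,"dz":110,"rx":0,"ry":0,"rz":0}
  ]
}}

```text
clock: 4.78
tcp_pos: [0.4566, 0.2693, 0.1301]
orientation: [-2.021, -2.405, -0.008]
contact_force: [2.0, 0.7, 0.5]
grip_width: 0.0598
gripper_force: 38.1
```

Request:
{"api": "send_rows", "payload": {
  "deltas": [
    {"dx":12,"dy":-36,"dz":5,"rx":0,"ry":0,"rz":-2},
    {"dx":24,"dy":-72,"dz":5,"rx":0,"ry":0,"rz":-4},
    {"dx":36,"dy":-108,"dz":5,"rx":0,"ry":0,"rz":-6},
    {"dx":48,"dy":-144,"dz":5,"rx":0,"ry":0,"rz":-7.5},
    {"dx":60,"dy":-178,"dz":5,"rx":0,"ry":0,"rz":-8.2}
  ]
}}

```text
clock: 5.2
tcp_pos: [0.5165, 0.0859, 0.1323]
orientation: [2.195, 2.247, -0.001]
contact_force: [0.1, 0.5, -0.9]
grip_width: 0.0598
gripper_force: 38.1
```

Request:
{"api": "send_rows", "payload": {
  "deltas": [
    {"dx":10,"dy":-30,"dz":0,"rx":0,"ry":0,"rz":0},
    {"dx":20,"dy":-55,"dz":-10,"rx":0,"ry":0,"rz":0},
    {"dx":28,"dy":-77,"dz":-20,"rx":0,"ry":0,"rz":0},
    {"dx":33,"dy":-92,"dz":-30,"rx":0,"ry":0,"rz":0},
    {"dx":36,"dy":-99,"dz":-40,"rx":0,"ry":0,"rz":0}
  ]
}}

```text
clock: 5.62
tcp_pos: [0.5527, -0.0135, 0.0913]
orientation: [2.197, 2.245, -0.001]
contact_force: [0.1, -0.3, -0.5]
grip_width: 0.0602
gripper_force: 38.1
```

Request:
{"api": "send_rows", "payload": {
  "deltas": [
    {"dx":0,"dy":0,"dz":0,"rx":0,"ry":0,"rz":0},
    {"dx":0,"dy":0,"dz":0,"rx":0,"ry":0,"rz":0},
    {"dx":0,"dy":0,"dz":0,"rx":0,"ry":0,"rz":0},
    {"dx":0,"dy":0,"dz":0,"rx":0,"ry":0,"rz":0},
    {"dx":0,"dy":0,"dz":0,"rx":0,"ry":0,"rz":0}
  ]
}}

```text
clock: 6.03
tcp_pos: [0.5525, -0.0092, 0.0928]
orientation: [2.191, 2.251, 0.002]
contact_force: [-0.3, 0.3, -1.1]
grip_width: 0.0601
gripper_force: 38.1
```

Run:
```python
from h import *
d=grab('wrist');f=d['frame']; cv2.imwrite('pics/w2.png',f)
np.savez('w2.npz',**d)
o=r.get_obs();print(o['clock'],o['tcp_pos'],o['qvel'],R.from_rotvec(o['orientation']).as_matrix()[:,1],o['grip_width'])
```

```text
6.0833 [ 0.55254779 -0.00955709  0.09278229] [ 0.00479565  0.00170504  0.00759181 -0.0010765   0.00164063  0.0009015
  0.00148768] [9.99646756e-01 2.65610084e-02 9.35833718e-04] 0.05980478971749001
```

View pics/w2.png

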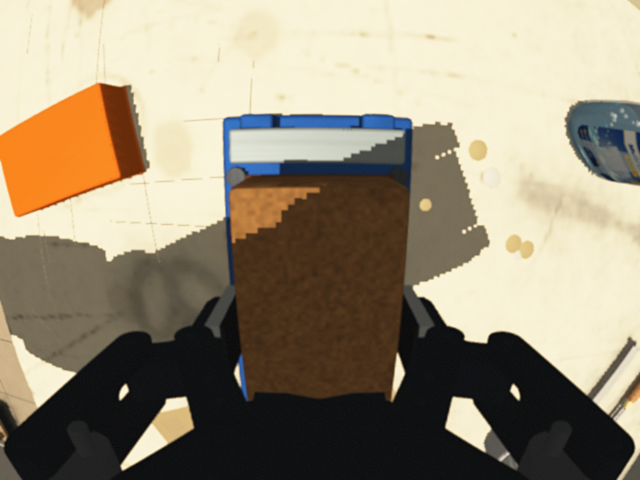

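The wrist view shows the block held square over the bed. Its top front edge is at about row 187 and its bottom front edge at about row 176. The fence's near top edge is at row 163, spanning columns 230–407.

Run:
```python
from h import *
d=dict(np.load('w2.npz',allow_pickle=True)); d={k:(v.item() if getattr(v,'shape',1)==() else v) for k,v in d.items()}; d['n']='wrist'
g=cv2.cvtColor(d['frame'],cv2.COLOR_BGR2GRAY)
print(g[155:200,300].tolist()); print(g[155:200,260].tolist())
for nm,uv,z in[('fenceface',(320,163.5),.038),('fenceL',(230,163.5),.038),('fenceR',(407,163.5),.038),('blocktopfront',(320,187),.107),('btfL',(250,188),.107),('btfR',(390,188),.107),('blockbotfront',(320,175.5),.075),('bwL',(232,260),.107),('bwR',(409,260),.107)]:
    print(nm,plane(d,[uv],z)[0]*1000)
print(d['xyz'])
P=cloud(d); print('ztop',np.nanmedian(P[230:300,280:360,2]),'fence',np.nanmedian(P[140:158,250:390,2]), 'edge rows z', np.round(P[158:195:2,320,1:]*1000,0).tolist())
```

```text
[214, 216, 217, 207, 164, 102, 66, 56, 44, 39, 36, 38, 38, 36, 37, 35, 37, 37, 35, 36, 36, 40, 44, 45, 46, 47, 48, 46, 45, 49, 51, 66, 91, 121, 131, 132, 132, 129, 125, 125, 123, 124, 110, 75, 53]
[221, 222, 223, 226, 222, 208, 179, 142, 117, 105, 105, 103, 105, 104, 103, 105, 105, 104, 97, 83, 62, 45, 41, 41, 44, 43, 48, 52, 54, 60, 65, 74, 88, 112, 126, 130, 132, 133, 138, 139, 142, 142, 139, 137, 137]
fenceface [551.80359453  45.6808776   38.        ]
fenceL [505.87183771  45.14759995  38.        ]
fenceR [596.17677287  47.59565163  38.        ]
blocktopfront [551.65153673  43.28409339 107.        ]
btfL [529.05241906  42.52826476 107.        ]
btfR [574.28537121  43.77198145 107.        ]
blockbotfront [551.74512871  43.5598674   75.        ]
bwL [522.26829604  17.73273938 107.        ]
bwR [582.82351158  19.36517727 107.        ]
[0.55082468 0.0596124  0.22490744]
ztop 0.1084748098856911 fence 0.03845379413568906 edge rows z [[48.0, 38.0], [47.0, 38.0], [46.0, 38.0], [44.0, 14.0], [43.0, 15.0], [41.0, 15.0], [40.0, 14.0], [39.0, 15.0], [44.0, 77.0], [44.0, 82.0], [44.0, 90.0], [44.0, 93.0], [44.0, 98.0], [44.0, 105.0], [44.0, 107.0], [43.0, 108.0], [42.0, 108.0], [42.0, 109.0], [41.0, 108.0]]
```

Request:
{"api": "send_rows", "payload": {
  "deltas": [
    {"dx":-0.5,"dy":-2.5,"dz":-5,"rx":0,"ry":0,"rz":0},
    {"dx":-0.5,"dy":-2.5,"dz":-15,"rx":0,"ry":0,"rz":0},
    {"dx":-0.5,"dy":-2.5,"dz":-27,"rx":0,"ry":0,"rz":0},
    {"dx":-0.5,"dy":-2.5,"dz":-38,"rx":0,"ry":0,"rz":0},
    {"dx":-0.5,"dy":-2.5,"dz":-46,"rx":0,"ry":0,"rz":0}
  ]
}}

```text
clock: 6.5
tcp_pos: [0.5509, -0.0134, 0.0441]
orientation: [-2.193, -2.248, 0.002]
contact_force: [-0.4, 0.3, -0.4]
grip_width: 0.0594
gripper_force: 38.1
```

Request:
{"api": "send_rows", "payload": {
  "deltas": [
    {"dx":0,"dy":0,"dz":-4,"rx":0,"ry":0,"rz":0},
    {"dx":0,"dy":0,"dz":-8,"rx":0,"ry":0,"rz":0},
    {"dx":0,"dy":0,"dz":-11,"rx":0,"ry":0,"rz":0},
    {"dx":0,"dy":0,"dz":-13,"rx":0,"ry":0,"rz":0},
    {"dx":0,"dy":0,"dz":-14,"rx":0,"ry":0,"rz":0}
  ]
}}

```text
clock: 6.92
tcp_pos: [0.5521, -0.0132, 0.0321]
orientation: [2.194, 2.249, 0.0]
contact_force: [-0.1, 0.4, -0.1]
grip_width: 0.0597
gripper_force: 38.1
```

Request:
{"api": "send_rows", "payload": {
  "deltas": [
    {"dx":0,"dy":0,"dz":0,"rx":0,"ry":0,"rz":0},
    {"dx":0,"dy":0,"dz":0,"rx":0,"ry":0,"rz":0},
    {"dx":0,"dy":0,"dz":0,"rx":0,"ry":0,"rz":0}
  ]
}}

```text
clock: 7.17
tcp_pos: [0.5522, -0.0133, 0.0325]
orientation: [2.193, 2.248, 0.001]
contact_force: [-0.3, 0.1, 0.1]
grip_width: 0.0597
gripper_force: 38.1
```

Request:
{"api": "send_rows", "payload": {
  "deltas": [
    {"dx":0,"dy":1,"dz":-0.5,"rx":0,"ry":0,"rz":0},
    {"dx":0,"dy":1,"dz":-1,"rx":0,"ry":0,"rz":0},
    {"dx":0,"dy":1,"dz":-1,"rx":0,"ry":0,"rz":0}
  ]
}}

```text
clock: 7.42
tcp_pos: [0.5521, -0.0121, 0.0317]
orientation: [2.193, 2.248, 0.0]
contact_force: [-0.6, -0.4, 4.1]
grip_width: 0.0599
gripper_force: 38.6
```

Request:
{"api": "send_rows", "payload": {
  "deltas": [
    {"dx":0,"dy":0,"dz":0,"rx":0,"ry":0,"rz":0},
    {"dx":0,"dy":0,"dz":0,"rx":0,"ry":0,"rz":0},
    {"dx":0,"dy":0,"dz":0,"rx":0,"ry":0,"rz":0},
    {"dx":0,"dy":0,"dz":0,"rx":0,"ry":0,"rz":0},
    {"dx":0,"dy":0,"dz":0,"rx":0,"ry":0,"rz":0}
  ],
  "jaw": 82
}}

```text
clock: 7.83
tcp_pos: [0.5519, -0.0122, 0.0311]
orientation: [-2.194, -2.249, 0.0]
contact_force: [-1.0, -0.2, -0.6]
grip_width: 0.082
gripper_force: 0.0
```

Request:
{"api": "send_rows", "payload": {
  "deltas": [
    {"dx":0,"dy":0,"dz":10,"rx":0,"ry":0,"rz":0},
    {"dx":0,"dy":0,"dz":35,"rx":0,"ry":0,"rz":0},
    {"dx":0,"dy":0,"dz":70,"rx":0,"ry":0,"rz":0},
    {"dx":0,"dy":0,"dz":100,"rx":0,"ry":0,"rz":0},
    {"dx":0,"dy":0,"dz":120,"rx":0,"ry":0,"rz":0}
  ]
}}

```text
clock: 8.25
tcp_pos: [0.553, -0.0118, 0.1548]
orientation: [2.192, 2.248, 0.004]
contact_force: [0.2, 0.1, -0.8]
grip_width: 0.0822
gripper_force: 0.0
```

Request:
{"api": "send_rows", "payload": {
  "deltas": [
    {"dx":10,"dy":-36,"dz":15,"rx":0,"ry":0,"rz":6.5},
    {"dx":18,"dy":-72,"dz":25,"rx":0,"ry":0,"rz":13},
    {"dx":26,"dy":-108,"dz":30,"rx":0,"ry":0,"rz":19.5},
    {"dx":34,"dy":-140,"dz":30,"rx":0,"ry":0,"rz":26},
    {"dx":40,"dy":-165,"dz":30,"rx":0,"ry":0,"rz":32.5}
  ]
}}

```text
clock: 8.67
tcp_pos: [0.5923, -0.1811, 0.1826]
orientation: [1.472, 2.773, -0.001]
contact_force: [0.8, -0.1, -0.3]
grip_width: 0.082
gripper_force: 0.0
```

Request:
{"api": "send_rows", "payload": {
  "deltas": [
    {"dx":2,"dy":-10,"dz":0,"rx":0,"ry":0,"rz":6.5},
    {"dx":2,"dy":-16,"dz":0,"rx":0,"ry":0,"rz":13},
    {"dx":2,"dy":-16,"dz":0,"rx":0,"ry":0,"rz":19.5},
    {"dx":2,"dy":-16,"dz":0,"rx":0,"ry":0,"rz":19.5},
    {"dx":2,"dy":-16,"dz":0,"rx":0,"ry":0,"rz":19.5}
  ]
}}

```text
clock: 9.08
tcp_pos: [0.5938, -0.1931, 0.1816]
orientation: [0.991, 2.981, 0.001]
contact_force: [-1.3, 0.5, 0.1]
grip_width: 0.082
gripper_force: 0.0
```

Request:
{"api": "send_rows", "payload": {
  "deltas": [
    {"dx":0,"dy":0,"dz":0,"rx":0,"ry":0,"rz":0},
    {"dx":0,"dy":0,"dz":0,"rx":0,"ry":0,"rz":0},
    {"dx":0,"dy":0,"dz":0,"rx":0,"ry":0,"rz":0},
    {"dx":0,"dy":0,"dz":0,"rx":0,"ry":0,"rz":0},
    {"dx":0,"dy":0,"dz":0,"rx":0,"ry":0,"rz":0}
  ],
  "jaw": 40
}}

```text
clock: 9.5
tcp_pos: [0.5939, -0.193, 0.1813]
orientation: [0.986, 2.983, -0.0]
contact_force: [-0.4, 0.6, -0.2]
grip_width: 0.0402
gripper_force: 0.0
```

Run:
```python
from h import *
d=grab('wrist'); e=grab('top'); np.savez('w3.npz',**d); np.savez('t3.npz',**e)
cv2.imwrite('pics/w3.png',d['frame'])
o=r.get_obs();y=R.from_rotvec(o['orientation']).as_matrix()[:,1];print(o['clock'],o['tcp_pos'],np.degrees(np.arctan2(y[1],y[0])),o['grip_width'],o['joints'])
f=e['frame'];cv2.imwrite('pics/t3.png',cv2.resize(f[225:300,315:465],None,fx=5,fy=5))
```

```text
9.6 [ 0.59391049 -0.19312979  0.18122802] 53.4137759919755 0.03965031526329618 [ 0.74291071  0.5608042  -0.73336927  1.70203119  0.42451915  1.04431256
  0.80003189]
```

View pics/w3.png

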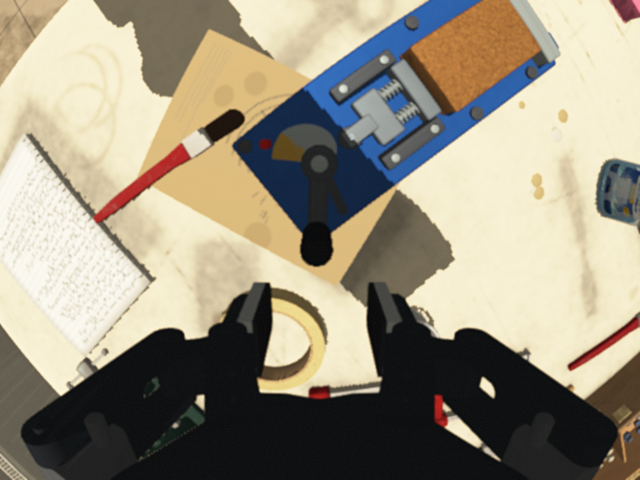

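The wrist view shows the block lying on the bed between jaw (415,95) and fence (545,30). The knob top is at (316,238), the shaft (320,161), the pin (265,144) and the brass land (287,148).

Run:
```python
from h import *
d=dict(np.load('w3.npz',allow_pickle=True)); d={k:(v.item() if getattr(v,'shape',1)==() else v) for k,v in d.items()}; d['n']='wrist'
g=d['frame'].max(2); m=(g<28).astype(np.uint8); m[:215]=0; m[275:]=0; m[:,:290]=0; m[:,345:]=0
ys,xs=np.where(m); print(xs.min(),xs.max(),ys.min(),ys.max())
P=cloud(d)
sub=P[205:285,285:350].reshape(-1,3); k=sub[(sub[:,2]>.097)&(sub[:,2]<.108)]; print('knobtop depth',len(k),k.mean(0)*1000,k.min(0)*1000,k.max(0)*1000)
for n,uv,z in[('knob',(316,238),.102),('shaft',(320,161),.060),('pin',(265,144),.03)]: print(n,plane(d,[uv],z)[0]*1000,P[uv[1],uv[0]]*1000)
# block top
hsv=cv2.cvtColor(d['frame'],cv2.COLOR_BGR2HSV)
m=((hsv[...,0]<20)&(hsv[...,1]>110)&(np.abs(P[...,2]-.046)<.008)); m[150:]=0; m[:,:390]=0
Q=P[m][:,:2]*1000; print('block',cv2.minAreaRect(Q.astype(np.float32)),np.median(P[m][:,2]))
```

```text
301 331 221 265
knobtop depth 864 [ 592.3613468  -193.04315676  102.36162028] [ 582.80012183 -204.34950078   97.19106117] [ 603.58407348 -183.69389864  105.42832601]
knob [ 586.31944179 -188.62326101  102.        ] [ 586.56334523 -188.81733749  100.8951249 ]
shaft [ 553.67952454 -161.41770501   60.        ] [ 553.63117088 -161.38348769   60.87437855]
pin [ 519.60998104 -188.12219555   30.        ] [ 519.67993912 -187.99450031   30.9879982 ]
block ((552.0416870117188, -9.78377914428711), (58.73207092285156, 100.61731719970703), 1.316646933555603) 0.04714173240932765
```

Request:
{"api": "send_rows", "payload": {
  "deltas": [
    {"dx":0.5,"dy":-0.5,"dz":-20,"rx":0,"ry":0,"rz":0},
    {"dx":0.5,"dy":-0.5,"dz":-50,"rx":0,"ry":0,"rz":0},
    {"dx":0.5,"dy":-0.5,"dz":-75,"rx":0,"ry":0,"rz":0},
    {"dx":0.5,"dy":-0.5,"dz":-92,"rx":0,"ry":0,"rz":0},
    {"dx":0.5,"dy":-0.5,"dz":-102,"rx":0,"ry":0,"rz":0}
  ]
}}

```text
clock: 10.02
tcp_pos: [0.593, -0.1936, 0.0767]
orientation: [-0.985, -2.98, 0.0]
contact_force: [0.2, -0.2, 0.6]
grip_width: 0.0401
gripper_force: 0.0
```

Request:
{"api": "send_rows", "payload": {
  "deltas": [
    {"dx":0,"dy":0,"dz":0,"rx":0,"ry":0,"rz":0},
    {"dx":0,"dy":0,"dz":0,"rx":0,"ry":0,"rz":0},
    {"dx":0,"dy":0,"dz":0,"rx":0,"ry":0,"rz":0},
    {"dx":0,"dy":0,"dz":0,"rx":0,"ry":0,"rz":0},
    {"dx":0,"dy":0,"dz":0,"rx":0,"ry":0,"rz":0}
  ],
  "jaw": 15,
  "newtons": 20
}}

```text
clock: 10.43
tcp_pos: [0.5939, -0.1936, 0.0791]
orientation: [-0.986, -2.982, -0.0]
contact_force: [-0.5, 1.2, -10.7]
grip_width: 0.0205
gripper_force: 20.8
```

Request:
{"api": "send_rows", "payload": {
  "deltas": [
    {"dx":0,"dy":0,"dz":0,"rx":0,"ry":0,"rz":0},
    {"dx":0,"dy":0,"dz":0,"rx":0,"ry":0,"rz":0},
    {"dx":0,"dy":0,"dz":0,"rx":0,"ry":0,"rz":0},
    {"dx":0,"dy":0,"dz":0,"rx":0,"ry":0,"rz":0},
    {"dx":0,"dy":0,"dz":0,"rx":0,"ry":0,"rz":0}
  ]
}}

```text
clock: 10.85
tcp_pos: [0.594, -0.1937, 0.079]
orientation: [-0.986, -2.982, 0.0]
contact_force: [-1.7, 0.9, -10.0]
grip_width: 0.0204
gripper_force: 20.8
```

Run:
```python
import numpy as np
for t in range(0,176,5):
    a=np.radians(-38.6-t); print(t,round(555.5+49.5*np.cos(a)-594,1),round(-163+49.5*np.sin(a)+193.7,1))
```

```text
0 0.2 -0.2
5 -2.7 -3.4
10 -5.8 -6.4
15 -9.1 -9.1
20 -12.7 -11.6
25 -16.5 -13.6
30 -20.4 -15.4
35 -24.5 -16.8
40 -28.7 -17.8
45 -33.0 -18.5
50 -37.3 -18.8
55 -41.6 -18.7
60 -45.9 -18.2
65 -50.1 -17.4
70 -54.3 -16.2
75 -58.3 -14.7
80 -62.2 -12.8
85 -65.9 -10.5
90 -69.4 -8.0
95 -72.6 -5.1
100 -75.6 -2.0
105 -78.3 1.3
110 -80.8 4.9
115 -82.8 8.7
120 -84.6 12.6
125 -86.0 16.7
130 -87.0 20.9
135 -87.7 25.2
140 -88.0 29.5
145 -87.9 33.8
150 -87.4 38.1
155 -86.6 42.3
160 -85.4 46.5
165 -83.9 50.5
170 -82.0 54.4
175 -79.7 58.1
```

Request:
{"api": "send_rows", "payload": {
  "deltas": [
    {"dx":0,"dy":0,"dz":0,"rx":0,"ry":0,"rz":0},
    {"dx":0,"dy":0,"dz":0,"rx":0,"ry":0,"rz":0},
    {"dx":0,"dy":0,"dz":0,"rx":0,"ry":0,"rz":0}
  ],
  "jaw": 23.5,
  "newtons": 60
}}

```text
clock: 11.1
tcp_pos: [0.5963, -0.1941, 0.0809]
orientation: [0.985, 2.979, 0.0]
contact_force: [0.5, 0.1, 0.7]
grip_width: 0.0237
gripper_force: 0.0
```

Request:
{"api": "send_rows", "payload": {
  "deltas": [
    {"dx":-3,"dy":-3.3,"dz":0,"rx":0,"ry":0,"rz":-5},
    {"dx":-6,"dy":-6.3,"dz":0,"rx":0,"ry":0,"rz":-10},
    {"dx":-9.4,"dy":-9,"dz":0,"rx":0,"ry":0,"rz":-15},
    {"dx":-13,"dy":-11.5,"dz":0,"rx":0,"ry":0,"rz":-20},
    {"dx":-16.8,"dy":-13.5,"dz":0,"rx":0,"ry":0,"rz":-25}
  ]
}}

```text
clock: 11.52
tcp_pos: [0.5796, -0.2073, 0.0807]
orientation: [1.612, 2.692, 0.003]
contact_force: [1.5, 1.8, -1.0]
grip_width: 0.0233
gripper_force: 1.1
```

Request:
{"api": "send_rows", "payload": {
  "deltas": [
    {"dx":-3.9,"dy":-1.8,"dz":0,"rx":0,"ry":0,"rz":-5},
    {"dx":-8,"dy":-3.2,"dz":0,"rx":0,"ry":0,"rz":-10},
    {"dx":-12.2,"dy":-4.2,"dz":0,"rx":0,"ry":0,"rz":-15},
    {"dx":-16.5,"dy":-4.9,"dz":0,"rx":0,"ry":0,"rz":-20},
    {"dx":-20.8,"dy":-5.2,"dz":0,"rx":0,"ry":0,"rz":-25}
  ]
}}

```text
clock: 11.93
tcp_pos: [0.5591, -0.2125, 0.0807]
orientation: [2.156, 2.28, 0.005]
contact_force: [2.7, 0.6, -0.9]
grip_width: 0.0239
gripper_force: 1.3
```

```bash
cat > st.py <<'E'
from h import *
e=grab('top'); o=r.get_obs();y=R.from_rotvec(o['orientation']).as_matrix()[:,1];p=o['tcp_pos'][:2]*1000-[555.5,-163]
a=np.arctan2(p[1],p[0]); t=np.array([np.sin(a),-np.cos(a)]); F=o['contact_force'][:2]
print(round(o['clock'],2),'r',np.linalg.norm(p),'az',np.degrees(a),'turned',-38.6-np.degrees(a),'tool y',np.degrees(np.arctan2(y[1],y[0])),'Ft push',-F@t,'Frad',F@(p/np.linalg.norm(p)),o['contact_force'],o['grip_width'],o['gripper_force'])
E
python3 st.py
```

```text
11.98 r 49.673123103553124 az -87.10596214631703 turned 48.505962146317025 tool y 2.9082142531728294 Ft push -0.6787797197309515 Frad -0.5459567490853791 [-0.70547883  0.51098953  0.5712996 ] 0.023701839357321067 0.4621018934994936
```

Request:
{"api": "send_rows", "payload": {
  "deltas": [
    {"dx":-4.3,"dy":0.1,"dz":0,"rx":0,"ry":0,"rz":-5},
    {"dx":-8.6,"dy":0.6,"dz":0,"rx":0,"ry":0,"rz":-10},
    {"dx":-12.8,"dy":1.4,"dz":0,"rx":0,"ry":0,"rz":-15},
    {"dx":-17,"dy":2.6,"dz":0,"rx":0,"ry":0,"rz":-20},
    {"dx":-21,"dy":4.1,"dz":0,"rx":0,"ry":0,"rz":-25}
  ]
}}

```text
clock: 12.4
tcp_pos: [0.5384, -0.209, 0.0807]
orientation: [2.596, 1.761, 0.006]
contact_force: [7.5, -3.6, -1.6]
grip_width: 0.0238
gripper_force: 4.0
```

```bash
python3 st.py
```

```text
12.45 r 48.89152709508546 az -110.74370757967118 turned 72.14370757967117 tool y -21.97547912496197 Ft push 3.7541581177347343 Frad -0.33686969873993344 [ 3.63010681 -1.0146472  -3.02611693] 0.023447298043981175 2.307621091604233
```

Request:
{"api": "send_rows", "payload": {
  "deltas": [
    {"dx":-2,"dy":0.9,"dz":0,"rx":0,"ry":0,"rz":-2.5},
    {"dx":-3.9,"dy":1.9,"dz":0,"rx":0,"ry":0,"rz":-5},
    {"dx":-5.8,"dy":3,"dz":0,"rx":0,"ry":0,"rz":-7.5},
    {"dx":-7.6,"dy":4.2,"dz":0,"rx":0,"ry":0,"rz":-10},
    {"dx":-7.6,"dy":4.2,"dz":0,"rx":0,"ry":0,"rz":-10}
  ]
}}

```text
clock: 12.87
tcp_pos: [0.5321, -0.2058, 0.0808]
orientation: [2.736, 1.53, 0.009]
contact_force: [8.1, -4.0, -5.2]
grip_width: 0.0236
gripper_force: 4.1
```

```bash
python3 st.py
```

```text
12.92 r 48.805957796635894 az -118.78094648083896 turned 80.18094648083897 tool y -31.46956259970679 Ft push 7.0088308063850295 Frad 0.9574085007880652 [ 5.68205173 -4.21362414 -4.1975565 ] 0.023679234980840735 3.9573311805725098
```

Request:
{"api": "send_rows", "payload": {
  "deltas": [
    {"dx":-1.8,"dy":1.2,"dz":0,"rx":0,"ry":0,"rz":-2.5},
    {"dx":-3.5,"dy":2.5,"dz":0,"rx":0,"ry":0,"rz":-5},
    {"dx":-3.5,"dy":2.5,"dz":0,"rx":0,"ry":0,"rz":-5}
  ]
}}

```text
clock: 13.17
tcp_pos: [0.529, -0.204, 0.0809]
orientation: [2.8, 1.409, 0.01]
contact_force: [8.7, -6.2, -7.0]
grip_width: 0.0237
gripper_force: 5.3
```

```bash
python3 st.py
```

```text
13.22 r 48.788467708805406 az -122.88147441462954 turned 84.28147441462954 tool y -36.489276982089365 Ft push 10.313467424684188 Frad 0.9954443012860207 [ 8.12077334 -6.43518143 -6.78627882] 0.023290340812178373 5.213562548160553
```

Request:
{"api": "send_rows", "payload": {
  "deltas": [
    {"dx":-1.6,"dy":1.4,"dz":0,"rx":0,"ry":0,"rz":-2.5},
    {"dx":-3.2,"dy":2.9,"dz":0,"rx":0,"ry":0,"rz":-5},
    {"dx":-3.2,"dy":2.9,"dz":0,"rx":0,"ry":0,"rz":-5}
  ]
}}

```text
clock: 13.47
tcp_pos: [0.5251, -0.2012, 0.0808]
orientation: [2.86, 1.285, 0.009]
contact_force: [4.6, -5.0, -2.8]
grip_width: 0.0233
gripper_force: 3.6
```

```bash
python3 st.py
```

```text
13.52 r 48.74657337814268 az -128.97972898458295 turned 90.37972898458295 tool y -41.50237648875322 Ft push 6.757092343674597 Frad 0.560395997402399 [ 4.90023665 -4.68615209 -2.62758732] 0.023617866958349453 3.2611477375030518
```

Request:
{"api": "send_rows", "payload": {
  "deltas": [
    {"dx":-1.5,"dy":1.5,"dz":0,"rx":0,"ry":0,"rz":-2.5},
    {"dx":-3,"dy":3.1,"dz":0,"rx":0,"ry":0,"rz":-5},
    {"dx":-3,"dy":3.1,"dz":0,"rx":0,"ry":0,"rz":-5}
  ]
}}

```text
clock: 13.77
tcp_pos: [0.5233, -0.1994, 0.081]
orientation: [2.911, 1.158, 0.012]
contact_force: [9.7, -10.7, -7.7]
grip_width: 0.0237
gripper_force: 7.1
```

```bash
python3 st.py
```

```text
13.82 r 48.6537082877852 az -131.47479298099972 turned 92.87479298099973 tool y -46.5395068320118 Ft push 13.827633742054843 Frad 0.875864626934858 [ 9.78023857 -9.81414934 -8.6487619 ] 0.02363336781067705 7.010531276464462
```

Run:
```python
from h import *
d=grab('wrist'); np.savez('w4.npz',**d)
s=grab('scene')['frame']; t=grab('top')['frame']
a=cv2.resize(d['frame'],(400,300)); b=cv2.resize(s[170:270,300:433],(400,300),interpolation=cv2.INTER_CUBIC)
c=cv2.resize(d['frame'][60:285,170:470],(400,300),interpolation=cv2.INTER_CUBIC); e=cv2.resize(t[225:300,365:465],(400,300),interpolation=cv2.INTER_CUBIC)
cv2.imwrite('pics/m4.png',np.vstack([np.hstack([a,b]),np.hstack([c,e])]))
```

```text
(no output)
```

View pics/m4.png

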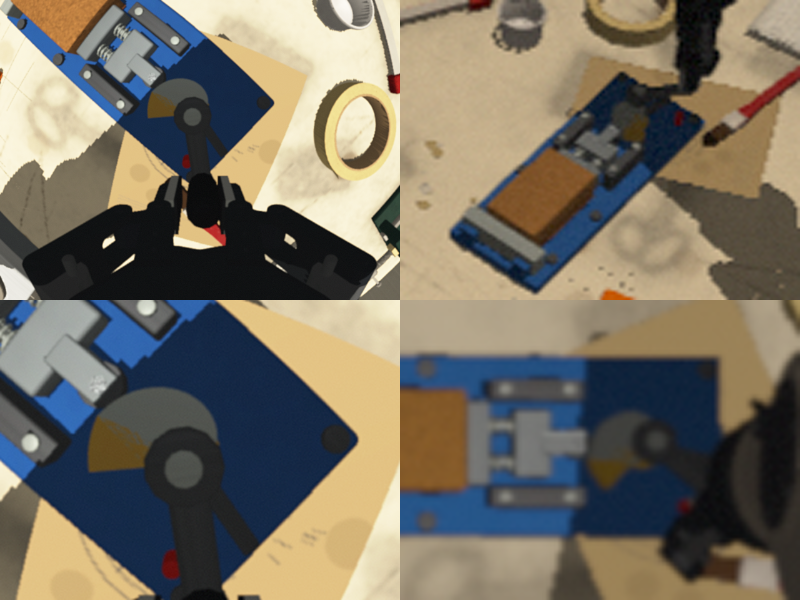

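The composite shows the roller still on the grey cam face. In the lower-left view the brass edge is at (97,425) and the roller near (115,385). The lug at (235,525) is still well short of the red pin at (172,565). About 20° remains to the dwell, so the pin is not loaded yet.

Request:
{"api": "send_rows", "payload": {
  "deltas": [
    {"dx":-1.4,"dy":1.6,"dz":0,"rx":0,"ry":0,"rz":-2.5},
    {"dx":-2.7,"dy":3.3,"dz":0,"rx":0,"ry":0,"rz":-5},
    {"dx":-2.7,"dy":3.3,"dz":0,"rx":0,"ry":0,"rz":-5}
  ]
}}

```text
clock: 14.22
tcp_pos: [0.5199, -0.1961, 0.081]
orientation: [2.96, 1.029, 0.01]
contact_force: [5.9, -7.5, -4.1]
grip_width: 0.0237
gripper_force: 4.7
```

```bash
python3 st.py
```

```text
14.27 r 48.633014191205824 az -137.8169572324246 turned 99.21695723242462 tool y -51.54983064351243 Ft push 10.127093100317847 Frad 1.1994162233441419 [ 5.91158484 -8.30961964 -2.44884349] 0.023753746574653487 4.464647322893143
```

Request:
{"api": "send_rows", "payload": {
  "deltas": [
    {"dx":-1.3,"dy":1.8,"dz":0,"rx":0,"ry":0,"rz":-2.5},
    {"dx":-2.5,"dy":3.6,"dz":0,"rx":0,"ry":0,"rz":-5},
    {"dx":-2.5,"dy":3.6,"dz":0,"rx":0,"ry":0,"rz":-5}
  ]
}}

```text
clock: 14.52
tcp_pos: [0.5181, -0.194, 0.0812]
orientation: [3.001, 0.898, 0.013]
contact_force: [10.0, -13.0, -8.6]
grip_width: 0.0232
gripper_force: 8.4
```

```bash
python3 st.py
```

```text
14.57 r 48.64184287602664 az -140.30740774028882 turned 101.70740774028883 tool y -56.60747793228563 Ft push 16.165646967246442 Frad 1.5216266742540576 [  9.15362232 -13.41099131  -7.54472903] 0.023670724453151402 8.302008211612701
```

Request:
{"api": "send_rows", "payload": {
  "deltas": [
    {"dx":-0.7,"dy":1.2,"dz":0,"rx":0,"ry":0,"rz":-1.5},
    {"dx":-1.3,"dy":2.3,"dz":0,"rx":0,"ry":0,"rz":-3},
    {"dx":-1.3,"dy":2.3,"dz":0,"rx":0,"ry":0,"rz":-3}
  ]
}}

```text
clock: 14.82
tcp_pos: [0.5174, -0.1936, 0.0813]
orientation: [3.021, 0.818, 0.015]
contact_force: [11.0, -18.8, -10.4]
grip_width: 0.0237
gripper_force: 10.8
```

```bash
python3 st.py
```

```text
14.87 r 48.873717661838086 az -141.2607064292113 turned 102.6607064292113 tool y -59.664082319538345 Ft push 22.42917119913065 Frad 2.439955305681598 [ 12.13250721 -19.02165533  -9.9984328 ] 0.02384441111546464 10.744774639606476
```

Request:
{"api": "send_rows", "payload": {
  "deltas": [
    {"dx":-0.6,"dy":1.2,"dz":0,"rx":0,"ry":0,"rz":-1.5},
    {"dx":-1.2,"dy":2.4,"dz":0,"rx":0,"ry":0,"rz":-3},
    {"dx":-1.2,"dy":2.4,"dz":0,"rx":0,"ry":0,"rz":-3}
  ]
}}

```text
clock: 15.12
tcp_pos: [0.5137, -0.1877, 0.0809]
orientation: [3.047, 0.741, 0.008]
contact_force: [2.9, -5.7, 3.2]
grip_width: 0.0237
gripper_force: 3.2
```

```bash
python3 st.py
```

```text
15.17 r 48.298371135446416 az -150.27368858237284 turned 111.67368858237285 tool y -62.55270018131201 Ft push 6.199716574745238 Frad 0.6275867600532757 [ 2.52917723 -5.69505165  1.50422144] 0.023644734430796302 2.7896717190742493
```

Run:
```python
from h import *
d=grab('wrist'); np.savez('w5.npz',**d)
cv2.imwrite('pics/w5.png',cv2.resize(d['frame'][60:285,170:470],(800,600),interpolation=cv2.INTER_CUBIC))
```

```text
(no output)
```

View pics/w5.png

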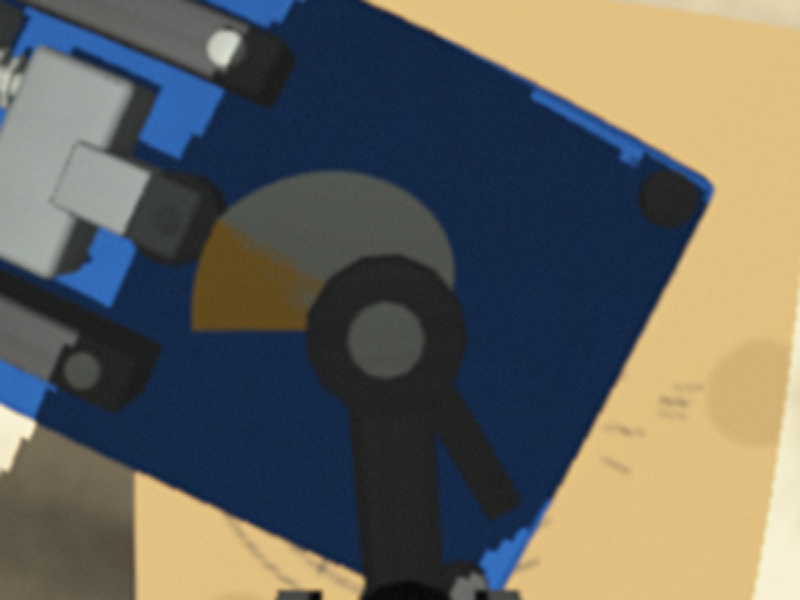

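The roller at about (200,225) is now just past the grey/brass boundary at (222,222), a few degrees onto the land. I'll go a little deeper in small steps.

Request:
{"api": "send_rows", "payload": {
  "deltas": [
    {"dx":-0.5,"dy":1.2,"dz":0,"rx":0,"ry":0,"rz":-1.5},
    {"dx":-1,"dy":2.3,"dz":0,"rx":0,"ry":0,"rz":-3},
    {"dx":-1,"dy":2.3,"dz":0,"rx":0,"ry":0,"rz":-3}
  ]
}}

```text
clock: 15.47
tcp_pos: [0.5129, -0.1852, 0.081]
orientation: [3.065, 0.663, 0.009]
contact_force: [4.9, -8.6, -1.2]
grip_width: 0.0236
gripper_force: 4.8
```

```bash
python3 st.py
```

```text
15.52 r 47.99448745199186 az -152.45653942006896 turned 113.85653942006897 tool y -65.53737743342164 Ft push 9.828830682819644 Frad 0.35869362733016125 [ 4.2270213  -8.88070181 -0.17077025] 0.023605591008788267 4.77547287940979
```

Request:
{"api": "send_rows", "payload": {
  "deltas": [
    {"dx":-0.4,"dy":1.2,"dz":0,"rx":0,"ry":0,"rz":-1.5},
    {"dx":-0.9,"dy":2.4,"dz":0,"rx":0,"ry":0,"rz":-3},
    {"dx":-0.9,"dy":2.4,"dz":0,"rx":0,"ry":0,"rz":-3}
  ]
}}

```text
clock: 15.77
tcp_pos: [0.5116, -0.1825, 0.0809]
orientation: [3.082, 0.582, 0.008]
contact_force: [1.7, -5.9, 1.1]
grip_width: 0.0233
gripper_force: 3.1
```

```bash
python3 st.py
```

```text
15.82 r 48.03290097271597 az -156.72949920579939 turned 118.12949920579939 tool y -68.52790684966664 Ft push 4.111896656436374 Frad 0.26805721914582026 [ 1.37824688 -3.88329555  1.86149921] 0.02367382592232109 2.118292450904846
```

Request:
{"api": "send_rows", "payload": {
  "deltas": [
    {"dx":0,"dy":0,"dz":0,"rx":0,"ry":0,"rz":0},
    {"dx":0,"dy":0,"dz":0,"rx":0,"ry":0,"rz":0},
    {"dx":0,"dy":0,"dz":0,"rx":0,"ry":0,"rz":0},
    {"dx":0,"dy":0,"dz":0,"rx":0,"ry":0,"rz":0}
  ],
  "jaw": 42
}}

```text
clock: 16.15
tcp_pos: [0.5089, -0.1788, 0.0792]
orientation: [-3.086, -0.586, 0.0]
contact_force: [0.3, 0.2, -0.3]
grip_width: 0.042
gripper_force: 0.0
```

Request:
{"api": "send_rows", "payload": {
  "deltas": [
    {"dx":0,"dy":0,"dz":10,"rx":0,"ry":0,"rz":0},
    {"dx":0,"dy":0,"dz":30,"rx":0,"ry":0,"rz":0},
    {"dx":0,"dy":0,"dz":60,"rx":0,"ry":0,"rz":0},
    {"dx":0,"dy":0,"dz":85,"rx":0,"ry":0,"rz":0},
    {"dx":0,"dy":0,"dz":100,"rx":0,"ry":0,"rz":0}
  ]
}}

```text
clock: 16.57
tcp_pos: [0.51, -0.1793, 0.1827]
orientation: [3.085, 0.585, 0.005]
contact_force: [0.4, 0.3, 0.3]
grip_width: 0.042
gripper_force: 0.0
```

Request:
{"api": "send_rows", "payload": {
  "deltas": [
    {"dx":0,"dy":0,"dz":0,"rx":0,"ry":0,"rz":0},
    {"dx":0,"dy":0,"dz":0,"rx":0,"ry":0,"rz":0},
    {"dx":0,"dy":0,"dz":0,"rx":0,"ry":0,"rz":0},
    {"dx":0,"dy":0,"dz":0,"rx":0,"ry":0,"rz":0}
  ]
}}

```text
clock: 16.9
tcp_pos: [0.5081, -0.1791, 0.1782]
orientation: [-3.086, -0.584, 0.003]
contact_force: [0.1, -0.1, 0.5]
grip_width: 0.042
gripper_force: 0.0
```

Run:
```python
from h import *
d=grab('wrist'); np.savez('w6.npz',**d); P=cloud(d)
cv2.imwrite('pics/w6.png',cv2.resize(d['frame'][0:300,120:520],(800,600),interpolation=cv2.INTER_CUBIC))
k=P[100:300,150:500].reshape(-1,3); k=k[(k[:,2]>.096)&(k[:,2]<.108)]
c=(k.min(0)+k.max(0))/2*1000; p=c[:2]-[555.5,-163]; a=np.degrees(np.arctan2(p[1],p[0])); print(len(k),k.min(0),k.max(0),c,np.linalg.norm(p),'turned',-38.6-a)
hsv=cv2.cvtColor(d['frame'],cv2.COLOR_BGR2HSV)
m=((hsv[...,0]<20)&(hsv[...,1]>110)&(np.abs(P[...,2]-.046)<.008)); Q=P[m][:,:2]*1000; Q=Q[Q[:,1]>-75]
print('block',cv2.minAreaRect(Q.astype(np.float32)),np.median(P[m][:,2]),r.get_obs()['tcp_pos'])
```

```text
894 [ 0.49877055 -0.19287025  0.0960589 ] [ 0.5191182  -0.1724436   0.10561931] [ 508.94437209 -182.65692846  100.83910507] 50.535347295107634 turned 118.50933576324047
block ((552.0374755859375, -5.234493255615234), (60.14146423339844, 100.40301513671875), 1.248624563217163) 0.047123169839075246 [ 0.50807332 -0.17907074  0.1780692 ]
```

View pics/w6.png

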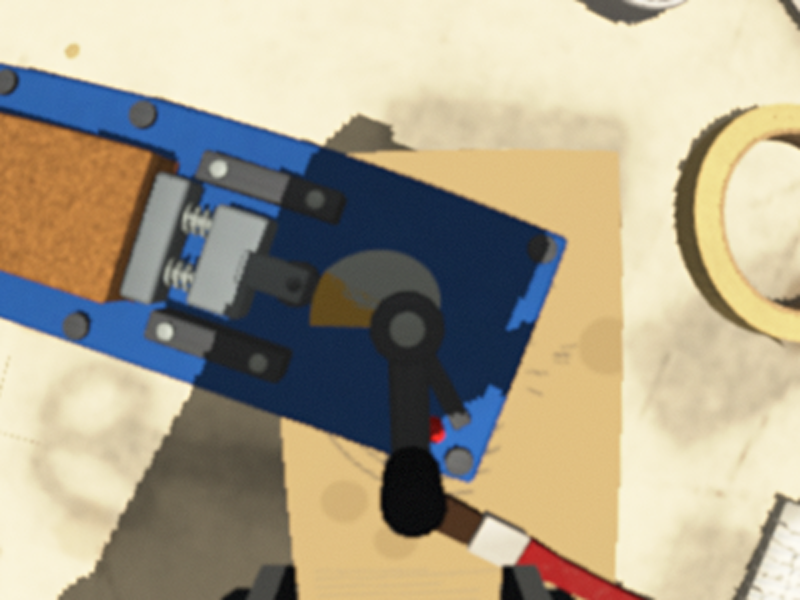

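Released, the crank stayed at 118.5°. The roller at (300,288) sits on the brass land, the springs are compressed, and the block is home against the fence (centre y moved 4.5 mm). Nothing is touched.

```bash
python3 -c "
from bench import r
print(r.hand_in())"
```

```text
the job is handed in; nothing more can be done
None
```

I clamped the cork block against the fence and handed the job in. The crank stayed put after I let go, with the roller on the brass dwell, but the hand-in returned no verdict and I had no direct reading of the clamping force.

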